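Turn the reference tile over against the step

ROBOT

A 6-joint arm with a two-finger parallel gripper is mounted at the origin on a cart in front of the work surface, level with it; the furniture and walls round the work are solid. World frame = base frame: x ahead of the robot, y to its left, z up, the work surface at z = 0. Lengths are in m, angles in degrees, forces in N, time in s.
With the tool pointing down it reaches from about 0.25 to 0.725 m from the base axis. Payload 9.7 kg.
Tool frame: the origin (TCP) lies midway between the tips of the shut fingers; the grasp point (between the pads) lies 19 mm behind it; y points along the fingers, x is the direction in which the jaws open and shut, and the axes are right-handed (so a half turn about y gives the same grasp; the last joint's range is limited). The gripper opens to 85 mm and grips with 20 to 120 N. Pads are 22 mm wide; open, the fingers measure 114 mm over their backs; the gripper's body (76 mm by 85 mm) begins 54 mm behind the grasp point. The pads swing forward as they close: fully open they stand 13 mm farther back than shut.
Start: joints at [-74.198, 4.979, 10.078, 95.1, 0, 90], TCP at [0.15, -0.529, 0.231] pointing down, gripper open.
Joint ranges: [-179.16, 179.16], [-48.56, 103.87], [-65.8, 70.77], [-126.05, 130.52], [-82.76, 87.17], [-180, 180]. Speed limits (degrees/s): [127.2, 127.2, 147.25, 180, 180, 180].

INTERFACE

Orientations are given as [roll, pitch, yaw] about the fixed x, y, z axes, in that order (R = Rz(yaw) Ry(pitch) Rx(roll)).
In Python, from workcell import get_obs, camera, job_done gives the robot as it stands.
- The arm moves only by the tool play_rows, never from a script. Its argument "moves" is a list of rows, each a list of 3 entries, a list of its own where there are three numbers: the turn, a rotation vector about the tool's x, y, z in degrees, then the shift along the tool's x, y, z in m, then the opening in per cent of the stroke, from 0 (shut) to 100 (fully open). A call has exactly 5 rows; each row is the pose to reach, as a shift and turn from the pose commanded when the call began, along the tool's axes at that moment; what a row does not reach only later rows make up. A row lasts 1/10 s, in which the tool goes at most 50 mm and 8.59 degrees, less where a joint would pass 70% of its speed; a pose out of reach is approached as far as the arm can. A call with a gripper value outside its range is refused whole. The fingers move at their own pace and stop on an object; "grip_force" is the grip in N (left out, the last holds). Time passes only in rows, so rows that repeat a pose let the fingers close, or fill a call up. It gives the time, the measured TCP pose, the force and the opening at its end, in the units of the state.
- get_obs(): the state, without advancing time (a new reading comes with each control period).
- camera(name): name is "side" or "top" or "wrist"; returns a dict with "img" (384x512x3 uint8, red, green, blue), "fov_y" (degrees; the focal length in pixels is half the picture's height over the tangent of half this angle, whatever the lens; pixels are square), "cx", "cy" (the principal point, pixels), "world_from_camera" (4x4, takes a point from camera to world coordinates). Camera axes: x right, y up, looking along -z (the intrinsics and any distortion apply to the point x, -y, -z); pixel columns grow to the right and rows downward; lengths in m; the calibration is good to about 2 mm. A picture is of the moment at which its call begins. There is no depth.
- job_done(): hands the job in, once; it reports no verdict.
The state is a dict: "time": time; "q": joint angles; "qd": joint speeds; "joint_efforts": joint torques, N m; "ee_pos": TCP position; "tcp_rot": TCP orientation; "wrist_force": force on the tool from outside, world axes, zero at the start; "torque": the same for the moment, N m; "opening": finger opening in m.
Only numpy, scipy, OpenCV 4.12 (cv2) and the standard library are available. Lean on these libraries where they do the work, as an engineer would, in place of code of your own. Each camera call takes 0.05 s, during which the arm holds its last target.

TASK

The reference tile lies dark side up on the lower ledge of the stepped blue stand. Without gripping or lifting it off the stand, gently push it with the fingers until its leading edge is against the step, go on pushing its overhanging trailing edge forward and up so that it tips up against the step and falls over onto the upper bed with the white side up, then push it along the bed until it is flush with the black end stop. Leave the round metal sample, the steel block and the white jar where they stand.

Things in the scene. Friction and masses are not known exactly. Their poses are not given: they have to be found in the camera images.
- stand: stepped blue metal stand, fixed. Origin on the bench under the step face, midway across; x points in the direction of the turn (lower ledge to upper bed), z up. Lower ledge: x -84 to 0 mm, 96 wide, top at z 36, open at its -x end. Step: upright face at x = 0, z 36 to 50. Upper bed: x 0 to 122, 100 wide, top at z 50. Black end stop: x 122 to 134, 100 wide, top at z 63 mm
- step_edge (a point): middle of the top edge of the step (stand frame 0, 0, 50 mm)
- stop_face (a point): middle of the face of the end stop that the tile finally rests against (stand frame 122, 0, 56 mm)
- tile: loose flat tile, 110 (x) by 80 (y) by 12 mm, about 0.15 kg, black frame, one face dark grey, the other white. Origin in the middle of the white face (underneath at the start); z points out of the dark face. It starts on the lower ledge, x axis within 4 degrees of the stand's x, leading edge 10 to 20 mm short of the step
- tile_center (a point): centre of the tile's body
- tile_lead (a point): middle of the leading edge (tile +x end, half thickness), the one that meets the step; after the turn it is the end away from the end stop
- tile_trail (a point): middle of the trailing edge (tile -x end, half thickness). At the start it overhangs the open end of the ledge by 36 to 46 mm (26 mm once the tile meets the step), underside 36 mm above the bench, so a fingertip leaning forward fits under it; after the turn this end goes against the end stop
- sample_3: bystander: loose grey round metal sample, 36 mm across, 28 mm high, origin under its centre, beside the upper bed
- steel_block: bystander: loose steel block, 24 x 40 x 25 mm, origin under its centre, beside the upper bed
- small_jar: bystander: loose white screw-lid jar, 45 mm across, 24 mm high, origin under its centre, beyond the end stop
Not all that is in view belongs to the job. Leave any turquoise look-alike of the tile alone.

How it is judged:
By the outcome, as a careful person would: the job done as asked, in the order asked, and still so for the second after the job is handed in, with the robot touching nothing.
It also fails if it takes over 58 s, if anything falls off the work surface, if the arm or the gripper's body presses on something with over 40 N, if the wrist force passes 120 N, or if a joint passes its speed limit or range.

## Working session

There is one attempt and no reset: what is moved stays moved. The work goes in short steps, Python scripts to look and compute and a tool call to move; the robot and the scene stay as the last step left them, time stands still between calls to the robot, and variables do not carry over. Pictures are saved under pics/ and viewed, and the job is handed in when it is done.

Besides the shell and the picture viewer there is one more tool, called after "Request:" by a JSON object that holds its "name" and its "arguments". play_rows: Moves the arm, as the interface text tells. Its arguments: {"type":"object","properties":{"moves":{"type":"array"},"grip_force":{"type":"number"}},"required":["moves"]}

```bash
ls; mkdir -p pics; python3 - <<'E'
from workcell import get_obs, camera
import cv2, numpy as np
o=get_obs()
for k in o: print(k,np.round(o[k],3))
for n in ["side","top","wrist"]:
    c=camera(n); cv2.imwrite(f"pics/{n}0.png",c["img"][:,:,::-1]); print(n,c.keys(),c["fov_y"],c["cx"],c["cy"]); print(np.round(c["world_from_camera"],3)); print({k:v for k,v in c.items() if k not in("img","fov_y","cx","cy","world_from_camera")})
E
```

```text
pics
time 0.0
q [-74.199   5.011  10.033  95.099  -0.     89.999]
qd [-0.033  0.065 -0.053  0.026  0.038  0.013]
joint_efforts [ 1.0000e-03 -5.2039e+01  4.6480e+01  1.6000e-02 -0.0000e+00  0.0000e+00]
ee_pos [ 0.15  -0.529  0.231]
tcp_rot [-9.0000e+01  7.7000e-02 -7.4198e+01]
wrist_force [-0.589  0.224  0.401]
torque [-0.021  0.001  0.029]
opening 0.085
side dict_keys(['img', 'fov_y', 'cx', 'cy', 'world_from_camera']) 44.083326307920885 257.62968004088117 187.11036571248698
[[-0.991  0.067 -0.116  0.407]
 [-0.133 -0.563  0.816  0.728]
 [-0.01   0.824  0.567  0.607]
 [ 0.     0.     0.     1.   ]]
{}
top dict_keys(['img', 'fov_y', 'cx', 'cy', 'world_from_camera']) 47.58276154847495 261.416093710258 191.50376009408143
[[-6.000e-03  9.870e-01 -1.600e-01  3.660e-01]
 [-1.000e+00 -1.000e-03  2.800e-02 -3.500e-02]
 [ 2.800e-02  1.600e-01  9.870e-01  1.046e+00]
 [ 0.000e+00  0.000e+00  0.000e+00  1.000e+00]]
{}
wrist dict_keys(['img', 'fov_y', 'cx', 'cy', 'world_from_camera']) 68.69001151881243 256.2965378873394 191.96639954369726
[[ 0.272  0.92   0.283  0.222]
 [-0.962  0.26   0.08  -0.509]
 [ 0.    -0.294  0.956  0.374]
 [ 0.     0.     0.     1.   ]]
{}
```

View pics/side0.png

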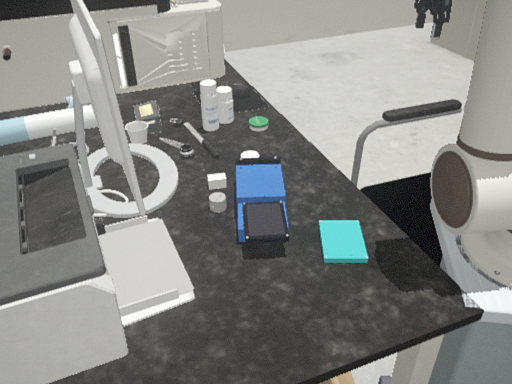

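View pics/top0.png

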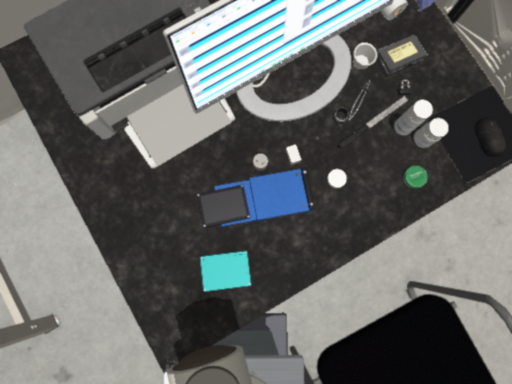

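View pics/wrist0.png

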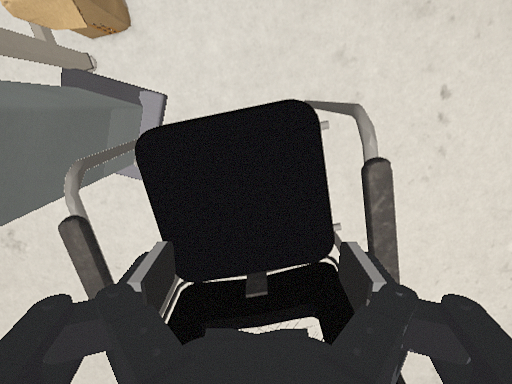

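```bash
cat > h.py <<'E'
import numpy as np, cv2
from workcell import get_obs, camera
def K(c):
    f=c["img"].shape[0]/2/np.tan(np.radians(c["fov_y"]/2)); return f
def proj(c,P):
    T=np.linalg.inv(c["world_from_camera"]); p=np.atleast_2d(P)@T[:3,:3].T+T[:3,3]; f=K(c)
    return np.c_[c["cx"]+f*p[:,0]/-p[:,2], c["cy"]-f*p[:,1]/-p[:,2]]
def ray(c,uv):
    uv=np.atleast_2d(uv); f=K(c); W=np.array(c["world_from_camera"])
    d=np.c_[(uv[:,0]-c["cx"])/f,-(uv[:,1]-c["cy"])/f,-np.ones(len(uv))]
    return W[:3,3], d@W[:3,:3].T
def onz(c,uv,z):
    o,d=ray(c,uv); return o+d*((z-o[2])/d[:,2])[:,None]
def crop(c,x0,y0,x1,y1,s,name):
    cv2.imwrite(name,cv2.resize(c["img"][y0:y1,x0:x1,::-1],None,fx=s,fy=s,interpolation=cv2.INTER_CUBIC))
E
python3 - <<'E'
from h import *
c=camera("top"); crop(c,190,140,350,240,5,"pics/topc1.png")
s=camera("side"); crop(s,190,140,310,260,5,"pics/sidec1.png")
E
```

```text
(no output)
```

View pics/topc1.png

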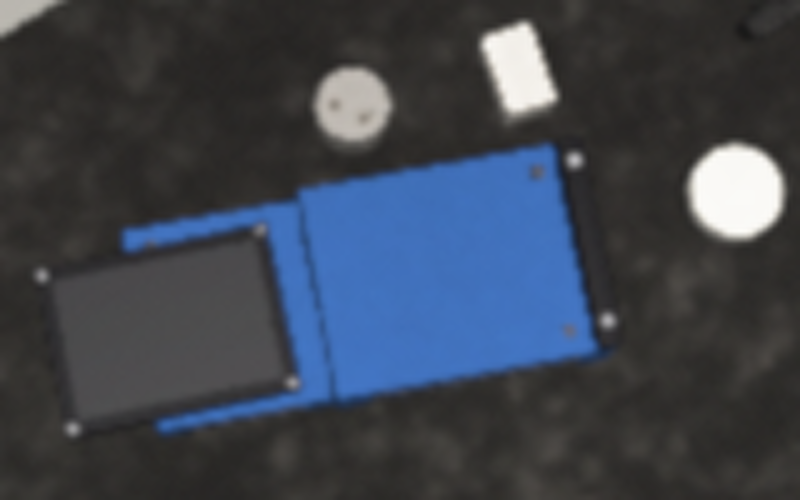

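View pics/sidec1.png

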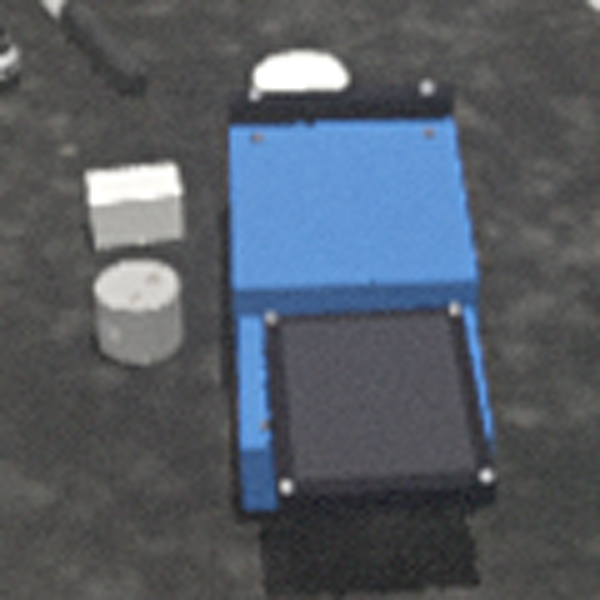

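```bash
cat > m0.py <<'E'
from h import *
from scipy.optimize import least_squares
c=camera("top"); s=camera("side")
def un(p,x0,y0): p=np.array(p,float); return (p+.5)/5-.5+[x0,y0]
# stand frame pts
P=np.array([[0,50,50],[0,-50,50],[122,50,50],[122,-50,50],[-84,48,36],[-84,-48,36]])/1e3
tp=un([(300,188),(335,403),(557,145),(597,352),(123,232),(160,432)],190,140)
sp=un([(231,290),(477,280),(229,123),(455,121),(241,508+0)],190,140)  # left/bottom
Ps=np.array([[0,50,50],[0,-50,50],[122,50,50],[122,-50,50],[-84,48,0]])/1e3
def tr(x,P):
    a=x[2];R=np.array([[np.cos(a),-np.sin(a),0],[np.sin(a),np.cos(a),0],[0,0,1]]);return P@R.T+[x[0],x[1],0]
for mode in("top","side","both"):
    def f(x):
        a=(proj(c,tr(x,P))-tp).ravel();b=(proj(s,tr(x,Ps[:4]))-sp[:4]).ravel()
        return a if mode=="top" else b if mode=="side" else np.r_[a,b]
    r=least_squares(f,[.35,-.1,-1.4]);print(mode,np.round(r.x,4),np.degrees(r.x[2]).round(2));print(np.round(r.fun.reshape(-1,2),1).tolist())
x=r.x
tt=un([(42,275),(261,229),(292,383),(73,428)],190,140)
ts=un([(270,318),(455,309),(486,476),(287,486)],190,140)
def inst(p,x): 
    a=x[2];R=np.array([[np.cos(a),-np.sin(a)],[np.sin(a),np.cos(a)]]);return (p[:,:2]-x[:2])@R
for n,cc,u in(("top",c,tt),("side",s,ts)):
    w=onz(cc,u,.048);q=inst(w,x);print(n,np.round(w*1e3,1).tolist(),"stand",np.round(q*1e3,1).tolist(),"ctr",np.round(q.mean(0)*1e3,1))
print(proj(s,tr(x,np.array([[0,0,.05]]))))
np.save("stand.npy",x)
E
python3 m0.py
```

```text
top [ 0.5111 -0.0445 -1.3928] -79.8
[[-0.2, 0.4], [0.6, -0.4], [-0.3, -0.0], [0.2, 0.3], [0.2, -0.2], [-0.4, 0.0]]
side [ 0.5114 -0.0425 -1.3993] -80.17
[[-0.2, -0.6], [0.1, -0.1], [0.2, 0.9], [-0.1, -0.0]]
both [ 0.5112 -0.0441 -1.3942] -79.88
[[-0.3, 0.4], [0.4, -0.5], [-0.5, -0.0], [-0.0, 0.3], [0.0, -0.3], [-0.6, -0.1], [0.0, -1.0], [0.3, -0.6], [0.2, 0.6], [-0.3, -0.5]]
top [[520.8, 83.2, 48.0], [542.3, -17.9, 48.0], [470.4, -32.3, 48.0], [450.0, 67.8, 48.0]] stand [[-123.6, 31.8], [-20.3, 35.2], [-18.8, -38.1], [-120.9, -40.6]] ctr [-70.9  -2.9]
side [[541.8, -17.8, 48.0], [469.6, -32.6, 48.0], [448.8, 68.0, 48.0], [519.6, 82.3, 48.0]] stand [[-20.4, 34.8], [-18.6, -39.0], [-121.3, -41.7], [-122.9, 30.5]] ctr [-70.8  -3.9]
[[260.59880347 195.81049985]]
```

The candidates are the dark tile on the stand at top pixel (225,205) and the turquoise look-alike at (225,270). I choose the dark one with the black frame. The close crop confirms it lies on the lower ledge, about 16 mm short of the step. First I'll make a small move to learn the sign of joint 6.

Request:
{"name": "play_rows", "arguments": {"moves": [[[0,5,0],[-0.02,0,0.02],40],[[0,10,0],[-0.05,-0.01,0.05],40],[[0,15,0],[-0.09,-0.02,0.09],40],[[0,20,0],[-0.13,-0.02,0.13],40],[[0,20,0],[-0.16,-0.03,0.16],40]]}}

```text
time: 0.85
ee_pos: [0.2569, -0.3361, 0.2596]
tcp_rot: [-90.0, 0.0, -94.4]
wrist_force: [1.5, -0.9, 0.4]
opening: 0.034
```

```bash
python3 - <<'E'
from h import *
o=get_obs()
for k in o: print(k,np.round(o[k],3))
E
```

```text
time 0.85
q [-5.26070e+01 -1.14470e+01 -2.41400e+00  9.90690e+01  9.00000e-03
  1.31809e+02]
qd [ 58.696 -26.29  -11.385  14.342   0.228  53.668]
joint_efforts [-10.439 -31.478  45.968  -0.229  -0.192  -0.686]
ee_pos [ 0.257 -0.336  0.26 ]
tcp_rot [-9.0017e+01  3.2000e-02 -9.4416e+01]
wrist_force [ 1.499 -0.942  0.39 ]
torque [-0.047 -0.098 -0.003]
opening 0.034
```

Request:
{"name": "play_rows", "arguments": {"moves": [[[0,-8,0],[-0.045,0,0.013],40],[[0,-16,0],[-0.09,0,0.026],40],[[0,-25,0],[-0.14,0,0.04],40],[[0,-34,0],[-0.19,0,0.055],40],[[0,-42,0],[-0.24,0,0.07],40]]}}

```text
time: 1.35
ee_pos: [0.3419, -0.1078, 0.2602]
tcp_rot: [-90.0, -0.1, -52.1]
wrist_force: [1.8, -1.1, -0.6]
opening: 0.0342
```

```bash
cat > rel.py <<'E'
import sys
from h import *
from scipy.spatial.transform import Rotation as Ro
# args: stand x,y,z (mm), lean alpha, extra yaw, -> relative from measured pose
X=np.load("stand.npy")
def cur():
    o=get_obs(); return np.array(o["ee_pos"]),Ro.from_euler("xyz",o["tcp_rot"],degrees=True),o
def toworld(p):
    a=X[2]; return np.array([X[0]+np.cos(a)*p[0]-np.sin(a)*p[1],X[1]+np.sin(a)*p[0]+np.cos(a)*p[1],p[2]])
def tostand(w):
    a=X[2];d=w[:2]-X[:2]; return np.array([np.cos(a)*d[0]+np.sin(a)*d[1],-np.sin(a)*d[0]+np.cos(a)*d[1],w[2]])
def Rt(al,yw=0):
    a=X[2]+np.radians(yw); d=np.array([np.cos(a),np.sin(a),0]); e=np.array([-np.sin(a),np.cos(a),0]); al=np.radians(al)
    y=np.sin(al)*d-np.cos(al)*np.array([0,0,1]); x=-e; return Ro.from_matrix(np.c_[x,y,np.cross(x,y)])
if __name__=="__main__":
    v=[float(t) for t in sys.argv[1:]]; p,R,o=cur()
    T=Rt(v[3],v[4] if len(v)>4 else 0); w=toworld(np.array(v[:3])/1e3)
    print("t",o["time"],"q",np.round(o["q"],1),"F",np.round(o["wrist_force"],1),"open",o["opening"])
    print("now stand mm",np.round(tostand(p)*1e3,1),"rpy",np.round(o["tcp_rot"],1))
    print("turn",np.round((R.inv()*T).as_rotvec(degrees=True),2),"shift mm",np.round(R.inv().apply(w-p)*1e3,1))
E
python3 rel.py -170 0 150 45
```

```text
t 1.35 q [-17.5 -20.1  -9.  101.   -0.  124.6] F [ 1.8 -1.1 -0.6] open 0.03418051891833784
now stand mm [  32.9 -177.9  260.2] rpy [-90.   -0.1 -52.1]
turn [ 27.59 110.7  -45.85] shift mm [-96.7 110.3 251.9]
```

Request:
{"name": "play_rows", "arguments": {"moves": [[[0,-8,0],[-0.02,0,0.042],40],[[0,-16,0],[-0.04,0,0.085],40],[[0,-25,0],[-0.065,0,0.13],40],[[0,-34,0],[-0.085,0,0.175],40],[[0,-42,0],[-0.105,0,0.22],40]]}}

```text
time: 1.85
ee_pos: [0.4525, 0.1101, 0.2602]
tcp_rot: [-90.0, -0.1, -10.2]
wrist_force: [1.0, -1.0, 0.3]
opening: 0.0341
```

Request:
{"name": "play_rows", "arguments": {"moves": [[[0,-8.5,0],[0,0,0],40],[[0,-17,0],[0,0,0],40],[[0,-25.5,0],[0,0,0],40],[[0,-34,0],[0,0,0],40],[[0,-42.5,0],[0,0,0],40]]}}

```text
time: 2.35
ee_pos: [0.4521, 0.1079, 0.26]
tcp_rot: [-90.0, 0.0, 32.2]
wrist_force: [0.2, -0.4, -0.3]
opening: 0.0341
```

Request:
{"name": "play_rows", "arguments": {"moves": [[[0,-8.5,0],[0,0,0],40],[[0,-17,0],[0,0,0],40],[[0,-25.5,0],[0,0,0],40],[[0,-34,0],[0,0,0],40],[[0,-42.5,0],[0,0,0],40]]}}

```text
time: 2.85
ee_pos: [0.4521, 0.1078, 0.26]
tcp_rot: [-90.0, -0.0, 74.7]
wrist_force: [0.3, 0.4, 0.4]
opening: 0.0343
```

Request:
{"name": "play_rows", "arguments": {"moves": [[[0,-8.5,0],[0,0,0],40],[[0,-17,0],[0,0,0],40],[[0,-25.5,0],[0,0,0],40],[[0,-34,0],[0,0,0],40],[[0,-42.5,0],[0,0,0],40]]}}

```text
time: 3.35
ee_pos: [0.4521, 0.1078, 0.26]
tcp_rot: [-90.0, 0.0, 117.2]
wrist_force: [0.7, -0.3, -0.4]
opening: 0.0341
```

```bash
python3 rel.py -170 0 150 45
```

```text
t 3.35 q [ 13.4  -5.9   2.5  98.4  -0.  -13.8] F [ 0.7 -0.3 -0.4] open 0.034125839333404163
now stand mm [-159.9  -31.6  260. ] rpy [-90.    0.  117.2]
turn [ 38.65 -68.91  28.54] shift mm [  0.4 110.  -33.1]
```

```bash
python3 rel.py -190 -3 150 45
```

```text
t 3.35 q [ 13.4  -5.9   2.5  98.4  -0.  -13.8] F [ 0.7 -0.3 -0.4] open 0.034125839333404163
now stand mm [-159.9  -31.6  260. ] rpy [-90.    0.  117.2]
turn [ 38.65 -68.91  28.54] shift mm [ 20.4 110.  -36.1]
```

Request:
{"name": "play_rows", "arguments": {"moves": [[[3.9,-6.9,2.9],[0,0,0],40],[[7.7,-13.8,5.7],[0,0,0],40],[[11.6,-20.7,8.6],[0,0,0],40],[[15.5,-27.6,11.4],[0,0,0],40],[[19.3,-34.5,14.3],[0,0,0],40]]}}

```text
time: 3.85
ee_pos: [0.4524, 0.1079, 0.26]
tcp_rot: [-67.3, 7.5, 153.7]
wrist_force: [-0.2, -0.3, -0.4]
opening: 0.0342
```

```bash
python3 rel.py -190 -3 150 45
```

```text
t 3.85 q [ 25.2   5.6  10.8 109.1 -19.5 -34.5] F [-0.2 -0.3 -0.4] open 0.03424360869811156
now stand mm [-159.9  -31.2  260. ] rpy [-67.3   7.5 153.7]
turn [ 19.13 -34.43  14.31] shift mm [  9.6  85.4 -80.1]
```

Request:
{"name": "play_rows", "arguments": {"moves": [[[3.9,-6.9,2.9],[0.002,0.017,-0.016],40],[[7.7,-13.8,5.7],[0.004,0.034,-0.032],40],[[11.6,-20.7,8.6],[0.006,0.051,-0.048],40],[[15.5,-27.6,11.4],[0.008,0.068,-0.064],40],[[19.1,-34.4,14.3],[0.0096,0.0854,-0.08],40]]}}

```text
time: 4.35
ee_pos: [0.4751, 0.1431, 0.1491]
tcp_rot: [-45.0, 0.0, -169.9]
wrist_force: [0.9, -0.7, -0.1]
opening: 0.034
```

```bash
python3 rel.py -150 -3 60 45; python3 - <<'E'
from h import *
for n in ("side","top","wrist"):
    c=camera(n); cv2.imwrite(f"pics/{n}1.png",c["img"][:,:,::-1])
a=[cv2.imread(f"pics/{n}1.png") for n in ("side","wrist")]
cv2.imwrite("pics/p1.png",cv2.resize(np.hstack(a),(800,300)))
E
```

```text
t 4.35 q [ 37.8  14.4   1.  101.5 -38.7 -53.4] F [ 0.9 -0.7 -0.1] open 0.03403200382604138
now stand mm [-190.6   -2.6  149.1] rpy [ -45.     0.  -169.9]
turn [ 0.03 -0.03 -0.01] shift mm [  0.4  91.8 -34.2]
```

View pics/p1.png

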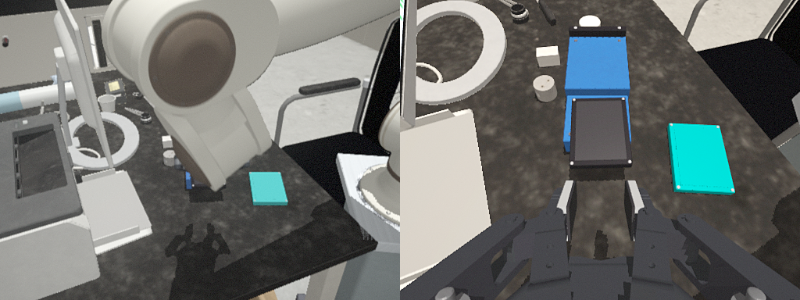

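```bash
python3 - <<'E'
from h import *
from rel import cur
c=camera("wrist"); p,R,o=cur(); h=o["opening"]/2
im=cv2.resize(c["img"][:,:,::-1],None,fx=3,fy=3,interpolation=cv2.INTER_CUBIC)
for s in (0,5,10):
  for sx in(-1,1):
    q=np.array([[sx*h,-s/1e3,-.011],[sx*h,-s/1e3,.011],[sx*(h+.0145),-s/1e3,.011]])
    uv=proj(c,R.apply(q)+p); print(s,sx,uv.round(1).tolist())
    for u in uv: cv2.circle(im,tuple(int(t) for t in (u+.5)*3),3,[(0,0,255),(0,255,0),(255,0,0)][s//5],-1)
cv2.imwrite("pics/w1z.png",im[540:1000,450:1150])
E
```

```text
0 -1 [[224.6, 261.9], [223.4, 226.4], [196.9, 226.4]]
0 1 [[284.5, 262.0], [285.8, 226.6], [312.2, 226.6]]
5 -1 [[223.6, 266.7], [222.3, 230.3], [195.0, 230.2]]
5 1 [[285.4, 266.8], [286.7, 230.4], [314.0, 230.5]]
10 -1 [[222.6, 271.8], [221.2, 234.4], [193.0, 234.3]]
10 1 [[286.3, 271.9], [287.7, 234.5], [315.9, 234.6]]
```

View pics/w1z.png

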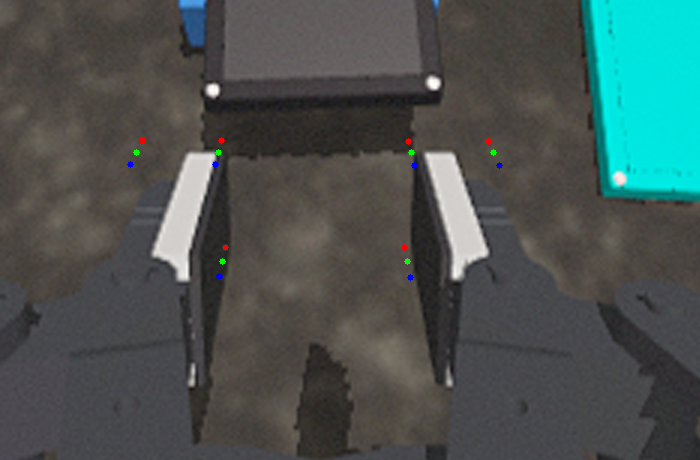

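```bash
python3 rel.py -143 -3 31 45
```

```text
t 4.55 q [ 37.7  14.3   1.1 101.6 -38.5 -53.1] F [-0.1 -0.9  0.7] open 0.03421401384076997
now stand mm [-190.3   -3.3  150.3] rpy [-4.520e+01  1.000e-01 -1.703e+02]
turn [ 0.22 -0.38  0.18] shift mm [ -0.3 117.9 -50.5]
```

Request:
{"name": "play_rows", "arguments": {"moves": [[[0,0,0],[0,0.02,-0.008],40],[[0,0,0],[0,0.05,-0.02],40],[[0,0,0],[0,0.08,-0.034],40],[[0,0,0],[0,0.105,-0.045],40],[[0.2,-0.4,0.2],[0,0.118,-0.05],40]]}}

```text
time: 5.05
ee_pos: [0.4837, 0.0943, 0.0313]
tcp_rot: [-45.1, 0.1, -170.0]
wrist_force: [-0.1, 0.2, -0.3]
opening: 0.0341
```

```bash
cat > look.py <<'E'
import sys
from h import *
n=sys.argv[1]
t=camera("top"); w=camera("wrist")
a=cv2.resize(w["img"][:,:,::-1],(512,384)); b=cv2.resize(t["img"][140:240,190:350,::-1],None,fx=1.8,fy=1.8)
W=np.zeros((384,800,3),np.uint8); W[:,:512]=a; W[:180,512:]=b[:180,:288]; cv2.imwrite(f"pics/{n}.png",W)
E
python3 look.py l1; python3 rel.py -130 -3 31 45
```

```text
t 5.15 q [ 33.1  14.8 -11.7  84.9 -40.5 -58.9] F [-1.  -0.9  1.4] open 0.03443771332878838
now stand mm [-141.1   -3.1   31.5] rpy [-4.5e+01  1.0e-01 -1.7e+02]
turn [ 0.05 -0.12  0.04] shift mm [-0.1  8.2  7.5]
```

View pics/l1.png

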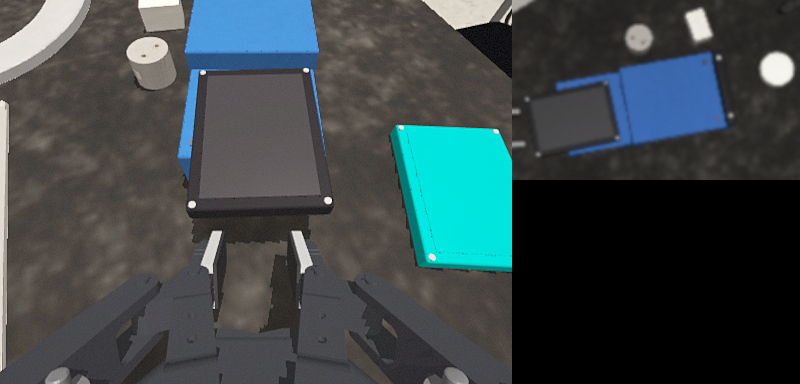

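Request:
{"name": "play_rows", "arguments": {"moves": [[[0,0,0],[0,0.003,0.003],40],[[0,0,0],[0,0.005,0.005],40],[[0,0,0],[0,0.007,0.007],40],[[0,0,0],[0,0.009,0.009],40],[[0,0,0],[0,0.01,0.01],40]]}}

```text
time: 5.65
ee_pos: [0.4861, 0.0817, 0.0317]
tcp_rot: [-45.0, 0.1, -169.8]
wrist_force: [0.3, 1.4, 0.7]
opening: 0.0342
```

Request:
{"name": "play_rows", "arguments": {"moves": [[[0,0,0],[0,0.001,0.001],40],[[0,0,0],[0,0.0025,0.0025],40],[[0,0,0],[0,0.004,0.004],40],[[0,0,0],[0,0.005,0.005],40],[[0,0,0],[0,0.006,0.006],40]]}}

```text
time: 6.15
ee_pos: [0.4873, 0.0732, 0.0312]
tcp_rot: [-45.0, -0.0, -169.8]
wrist_force: [0.1, 1.9, 1.4]
opening: 0.034
```

```bash
python3 look.py l2; python3 rel.py -114 -3 31 45
```

```text
t 6.25 q [ 31.   13.1 -13.6  82.9 -41.4 -61.8] F [-0.1 -0.3 -0.8] open 0.03435093223966409
now stand mm [-119.5   -3.    31.2] rpy [ -45.    -0.  -169.8]
turn [-0.02  0.08 -0.07] shift mm [0.  4.  3.8]
```

View pics/l2.png

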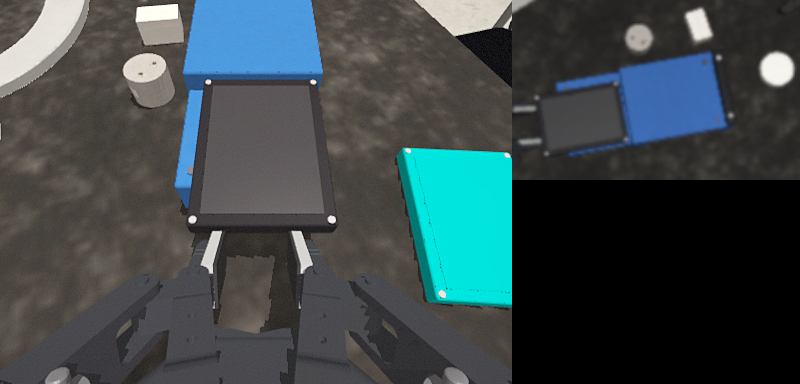

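Request:
{"name": "play_rows", "arguments": {"moves": [[[0,0,0],[0,0.001,0.001],40],[[0,0,0],[0,0.002,0.002],40],[[0,0,0],[0,0.003,0.003],40],[[0,0,0],[0,0.0035,0.0035],40],[[0,0,0],[0,0.004,0.004],40]]}}

```text
time: 6.75
ee_pos: [0.4881, 0.069, 0.0311]
tcp_rot: [-45.2, 0.0, -169.7]
wrist_force: [-7.8, 17.6, 4.8]
opening: 0.0338
```

Request:
{"name": "play_rows", "arguments": {"moves": [[[0,0,0],[0,0.0004,0.0004],40],[[0,0,0],[0,0.0008,0.0008],40],[[0,0,0],[0,0.001,0.001],40],[[0,0,0],[0,0.0012,0.0012],40],[[0,0,0],[0,0.0014,0.0014],40]]}}

```text
time: 7.25
ee_pos: [0.4882, 0.0688, 0.031]
tcp_rot: [-45.3, 0.0, -169.7]
wrist_force: [-13.5, 29.4, 6.9]
opening: 0.0342
```

```bash
python3 look.py l3; python3 rel.py -114 -3 31 45
```

```text
t 7.35 q [ 30.4  12.5 -14.1  82.2 -41.3 -62.7] F [-12.1  27.2   7.7] open 0.0343477590552654
now stand mm [-115.2   -2.8   31. ] rpy [ -45.3    0.  -169.7]
turn [ 0.35  0.13 -0.15] shift mm [0.2 0.9 0.8]
```

View pics/l3.png

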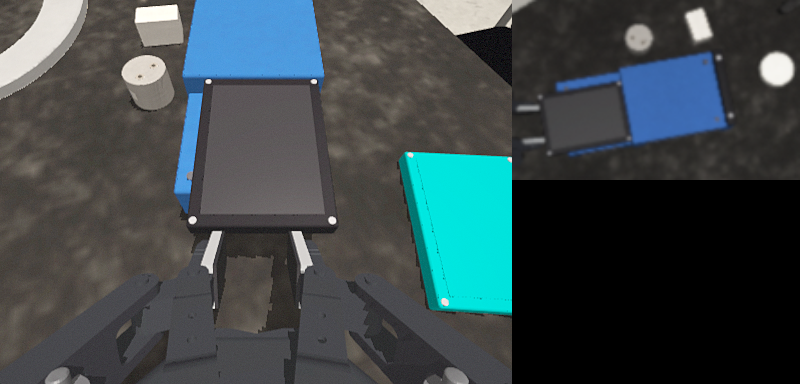

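Request:
{"name": "play_rows", "arguments": {"moves": [[[0,0,0],[0,-0.006,-0.006],40],[[0,0,0],[0,-0.012,-0.012],40],[[0,0,0],[0,-0.012,-0.012],40],[[0,0,0],[0,-0.006,-0.018],40],[[0,0,0],[0,0.001,-0.025],40]]}}

```text
time: 7.85
ee_pos: [0.4857, 0.0822, 0.0121]
tcp_rot: [-45.0, 0.0, -169.8]
wrist_force: [-0.6, -0.4, 0.1]
opening: 0.0338
```

Request:
{"name": "play_rows", "arguments": {"moves": [[[0,0,0],[0,0,0],40],[[0,0,0],[0,0,0],40],[[0,0,0],[0,0.002,0.002],40],[[0,0,0],[0,0.004,0.004],40],[[0,0,0],[0,0.006,0.006],40]]}}

```text
time: 8.35
ee_pos: [0.4873, 0.0739, 0.0131]
tcp_rot: [-45.0, 0.0, -169.8]
wrist_force: [-0.1, -0.0, 0.4]
opening: 0.0339
```

```bash
python3 look.py l4; python3 rel.py -102 -3 12.7 45
```

```text
t 8.45 q [ 31.1  14.2 -14.5  81.  -41.4 -61.7] F [0.9 0.1 0.2] open 0.034183834357342915
now stand mm [-120.2   -2.9   13.1] rpy [ -45.     0.  -169.8]
turn [-0.01  0.05 -0.08] shift mm [ 0.1 13.1 12.6]
```

View pics/l4.png

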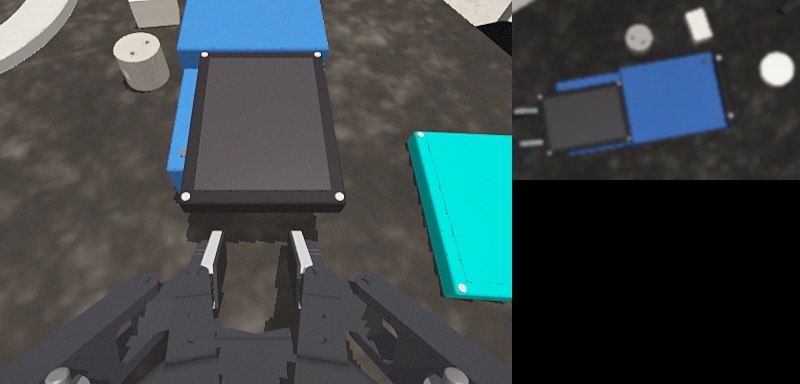

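Request:
{"name": "play_rows", "arguments": {"moves": [[[0,0,0],[0,0.003,0.003],40],[[0,0,0],[0,0.006,0.006],40],[[0,0,0],[0,0.009,0.009],40],[[0,0,0],[0,0.011,0.011],40],[[0,0,0],[0,0.0125,0.0125],40]]}}

```text
time: 8.95
ee_pos: [0.4903, 0.0564, 0.0129]
tcp_rot: [-45.0, 0.0, -169.8]
wrist_force: [-0.0, 0.8, -1.3]
opening: 0.0344
```

```bash
python3 look.py l5; python3 rel.py -101.6 -3 41.2 45
```

```text
t 9.05 q [ 29.3  12.9 -15.9  79.3 -41.9 -64. ] F [-0.4 -0.5 -0.3] open 0.033966855003791284
now stand mm [-102.7   -2.9   12.8] rpy [ -45.     0.  -169.8]
turn [ 0.    0.06 -0.07] shift mm [  0.1 -19.3  20.8]
```

View pics/l5.png

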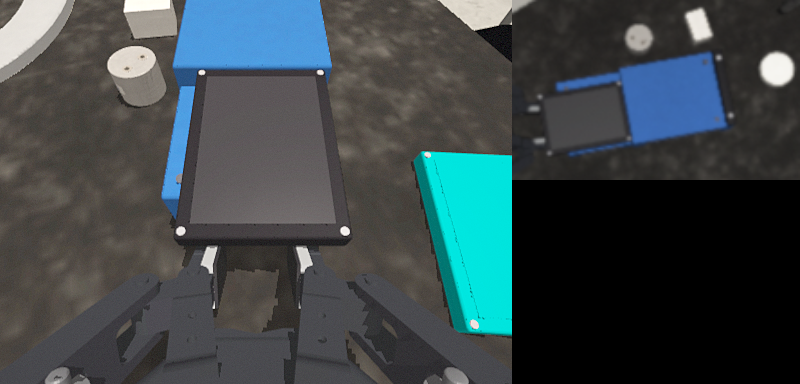

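Request:
{"name": "play_rows", "arguments": {"moves": [[[0,0,0],[0,-0.0035,0.0045],40],[[0,0,0],[0,-0.0075,0.0085],40],[[0,0,0],[0,-0.0115,0.0125],40],[[0,0,0],[0,-0.0155,0.017],40],[[0,0,0],[0,-0.0185,0.0215],40]]}}

```text
time: 9.55
ee_pos: [0.4908, 0.0549, 0.0417]
tcp_rot: [-45.0, 0.0, -169.7]
wrist_force: [-0.5, 2.6, -1.5]
opening: 0.0341
```

```bash
python3 look.py l6; python3 rel.py -93.5 -3 67.7 45
```

```text
t 9.65 q [ 29.1  11.1 -14.4  82.3 -42.  -64.2] F [-1.   2.5  0.3] open 0.03396833513241327
now stand mm [-100.8   -2.5   42. ] rpy [-4.500e+01  1.000e-01 -1.698e+02]
turn [-0.01  0.04 -0.13] shift mm [  0.5 -13.   23.3]
```

View pics/l6.png

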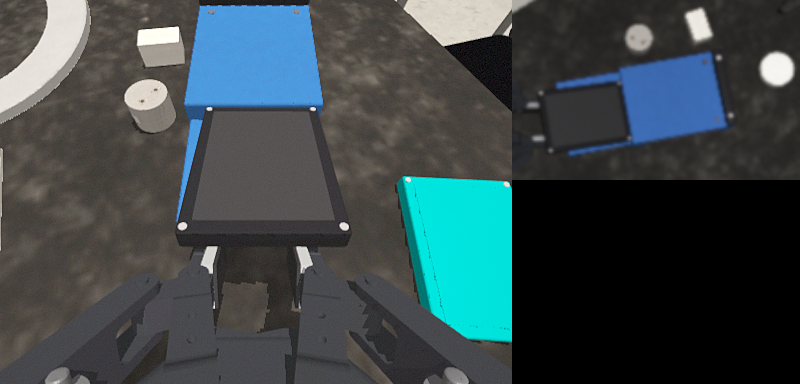

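Request:
{"name": "play_rows", "arguments": {"moves": [[[0,0,0],[0,-0.003,0.005],40],[[0,0,0],[0,-0.006,0.01],40],[[0,0,0],[0,-0.009,0.015],40],[[0,0,0],[0,-0.011,0.02],40],[[0,0,0],[0,-0.0125,0.024],40]]}}

```text
time: 10.15
ee_pos: [0.4922, 0.0464, 0.0675]
tcp_rot: [-45.0, 0.0, -169.8]
wrist_force: [0.9, 1.1, -0.3]
opening: 0.0343
```

```bash
python3 look.py l7; python3 rel.py -78.5 -3 90.5 45
```

```text
t 10.25 q [ 28.2   9.3 -13.5  84.3 -42.3 -65.3] F [-0.4 -0.2 -0.6] open 0.034109125549161116
now stand mm [-92.4  -2.7  67.6] rpy [ -45.     0.  -169.8]
turn [-0.01  0.04 -0.1 ] shift mm [ 0.3 -6.4 26.1]
```

View pics/l7.png

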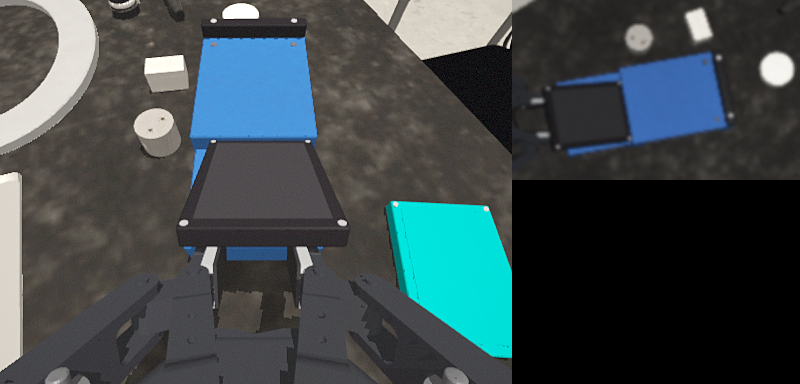

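Request:
{"name": "play_rows", "arguments": {"moves": [[[0,0,0],[0,-0.0015,0.0055],40],[[0,0,0],[0,-0.003,0.011],40],[[0,0,0],[0,-0.004,0.016],40],[[0,0,0],[0,-0.005,0.0215],40],[[0,0,0],[0,-0.0058,0.027],40]]}}

```text
time: 10.75
ee_pos: [0.4948, 0.0316, 0.0905]
tcp_rot: [-45.0, 0.0, -169.8]
wrist_force: [-0.0, 0.1, -1.6]
opening: 0.034
```

```bash
python3 look.py l8; python3 rel.py -61.1 -3 105.3 45
```

```text
t 10.85 q [ 26.6   7.3 -12.9  85.5 -42.7 -67.4] F [0.3 1.  0.1] open 0.03433987085372455
now stand mm [-77.3  -2.7  90.9] rpy [-4.500e+01  1.000e-01 -1.698e+02]
turn [-0.    0.02 -0.1 ] shift mm [ 0.4  1.2 21.7]
```

View pics/l8.png

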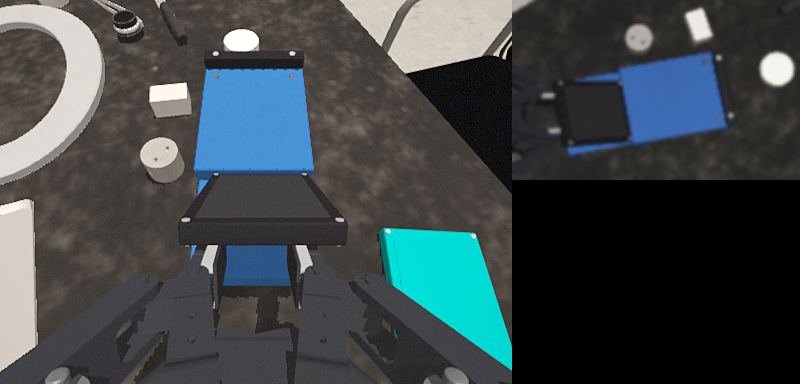

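Request:
{"name": "play_rows", "arguments": {"moves": [[[0,0,0],[0,0,0.005],40],[[0,0,0],[0,0,0.01],40],[[0,0,0],[0,0.0005,0.0145],40],[[0,0,0],[0,0.0012,0.0185],40],[[0,0,0],[0,0.002,0.0225],40]]}}

```text
time: 11.35
ee_pos: [0.4979, 0.0146, 0.1049]
tcp_rot: [-45.0, 0.0, -169.8]
wrist_force: [-0.9, 0.1, -0.7]
opening: 0.0341
```

```bash
python3 look.py l9; python3 rel.py -39.9 -3 114.6 45
```

```text
t 11.45 q [ 24.7   5.6 -13.1  85.4 -43.2 -69.9] F [-1.3  1.2  0.5] open 0.034026236794930734
now stand mm [-59.9  -2.8 105. ] rpy [ -45.     0.  -169.8]
turn [-0.02  0.05 -0.09] shift mm [ 0.3  7.4 20.9]
```

View pics/l9.png

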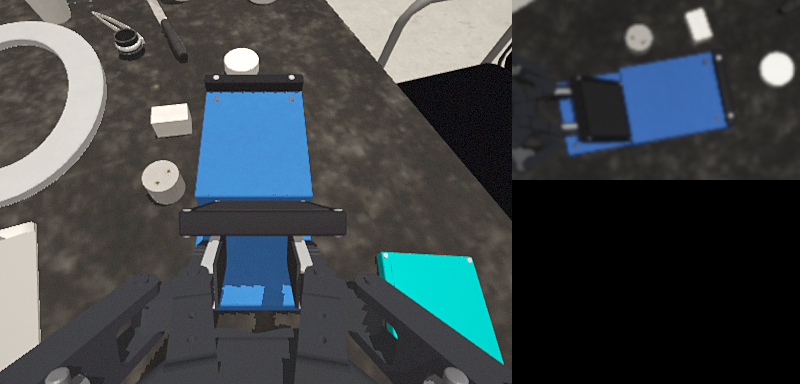

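Request:
{"name": "play_rows", "arguments": {"moves": [[[0,0,0],[0,0.0013,0.0045],40],[[0,0,0],[0,0.0026,0.009],40],[[0,0,0],[0,0.004,0.013],40],[[0,0,0],[0,0.0058,0.017],40],[[0,0,0],[0,0.0075,0.021],40]]}}

```text
time: 11.95
ee_pos: [0.5015, -0.0054, 0.1143]
tcp_rot: [-45.0, 0.0, -169.8]
wrist_force: [0.0, 0.0, 0.1]
opening: 0.0344
```

```bash
python3 look.py l10; python3 rel.py -20 -3 117 45
```

```text
t 12.05 q [ 22.5   3.9 -13.7  84.5 -43.7 -72.9] F [0.8 0.3 0.3] open 0.034061078625966384
now stand mm [-39.7  -2.7 114.5] rpy [ -45.     0.  -169.8]
turn [-0.02  0.04 -0.08] shift mm [ 0.3 12.2 15.7]
```

View pics/l10.png

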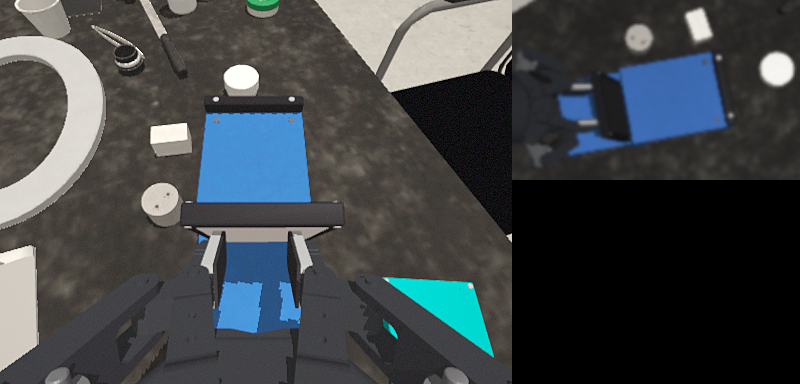

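Request:
{"name": "play_rows", "arguments": {"moves": [[[0,0,0],[0,0.0025,0.0035],40],[[0,0,0],[0,0.005,0.007],40],[[0,0,0],[0,0.0075,0.01],40],[[0,0,0],[0,0.01,0.013],40],[[0,0,0],[0,0.0122,0.0157],40]]}}

```text
time: 12.55
ee_pos: [0.505, -0.0248, 0.1167]
tcp_rot: [-45.0, -0.0, -169.8]
wrist_force: [0.2, 0.3, 0.2]
opening: 0.034
```

Request:
{"name": "play_rows", "arguments": {"moves": [[[0,0,0],[0,0.001,0.0015],40],[[0,0,0],[0,0.002,0.0025],40],[[0,0,0],[0,0.003,0.0035],40],[[0,0,0],[0,0.004,0.0045],40],[[0,0,0],[0,0.005,0.005],40]]}}

```text
time: 13.05
ee_pos: [0.5063, -0.0314, 0.1167]
tcp_rot: [-45.0, 0.0, -169.8]
wrist_force: [-0.5, 0.8, -0.6]
opening: 0.0341
```

```bash
python3 look.py l11; python3 rel.py -5 -3 117 45
```

```text
t 13.15 q [ 19.5   2.2 -15.1  82.  -44.3 -76.9] F [ 0.3  0.3 -0.8] open 0.03400792230009428
now stand mm [-13.3  -2.7 116.6] rpy [ -45.    -0.  -169.8]
turn [-0.02  0.08 -0.08] shift mm [0.3 5.6 6.2]
```

View pics/l11.png

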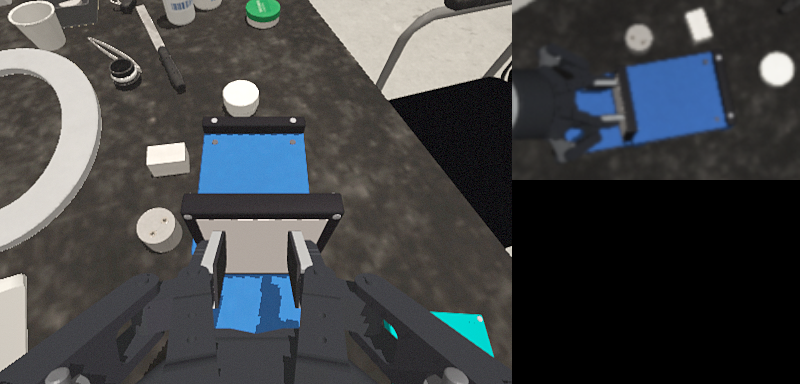

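Request:
{"name": "play_rows", "arguments": {"moves": [[[0,0,0],[0,0.001,0.001],40],[[0,0,0],[0,0.002,0.002],40],[[0,0,0],[0,0.003,0.003],40],[[0,0,0],[0,0.004,0.004],40],[[0,0,0],[0,0.005,0.005],40]]}}

```text
time: 13.65
ee_pos: [0.5075, -0.0385, 0.1166]
tcp_rot: [-45.0, 0.0, -169.8]
wrist_force: [0.9, -0.3, 0.1]
opening: 0.034
```

Request:
{"name": "play_rows", "arguments": {"moves": [[[0,0,0],[0,0.0008,0.0008],40],[[0,0,0],[0,0.0016,0.0016],40],[[0,0,0],[0,0.0024,0.0024],40],[[0,0,0],[0,0.0032,0.0032],40],[[0,0,0],[0,0.004,0.004],40]]}}

```text
time: 14.15
ee_pos: [0.5085, -0.044, 0.1167]
tcp_rot: [-45.0, 0.0, -169.8]
wrist_force: [0.6, 0.8, -0.6]
opening: 0.0344
```

```bash
python3 look.py l12; python3 rel.py 0 -3 117 45
```

```text
t 14.25 q [ 18.1   1.4 -15.8  80.6 -44.5 -79. ] F [ 0.2 -0.8 -0.1] open 0.03415368261248989
now stand mm [ -0.5  -2.7 116.7] rpy [ -45.     0.  -169.8]
turn [-0.01  0.07 -0.08] shift mm [0.3 0.2 0.6]
```

View pics/l12.png

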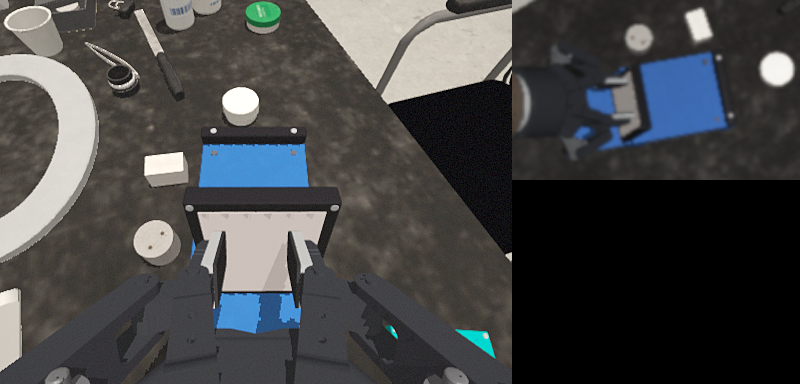

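Tilted just past vertical and still leaning on the fingers. I'll go on slowly.

Request:
{"name": "play_rows", "arguments": {"moves": [[[0,0,0],[0,0.001,0.001],40],[[0,0,0],[0,0.002,0.002],40],[[0,0,0],[0,0.003,0.003],40],[[0,0,0],[0,0.004,0.004],40],[[0,0,0],[0,0.005,0.005],40]]}}

```text
time: 14.75
ee_pos: [0.5098, -0.051, 0.1167]
tcp_rot: [-45.0, 0.0, -169.8]
wrist_force: [1.0, 0.9, -0.1]
opening: 0.034
```

```bash
python3 look.py l13; python3 rel.py 0 -3 117 45
```

```text
t 14.85 q [ 17.3   1.  -16.1  79.8 -44.6 -80.1] F [-0.1 -0.2  0.3] open 0.03409774436508601
now stand mm [  6.6  -2.7 116.7] rpy [ -45.     0.  -169.8]
turn [-0.02  0.07 -0.08] shift mm [ 0.3 -4.9 -4.4]
```

View pics/l13.png

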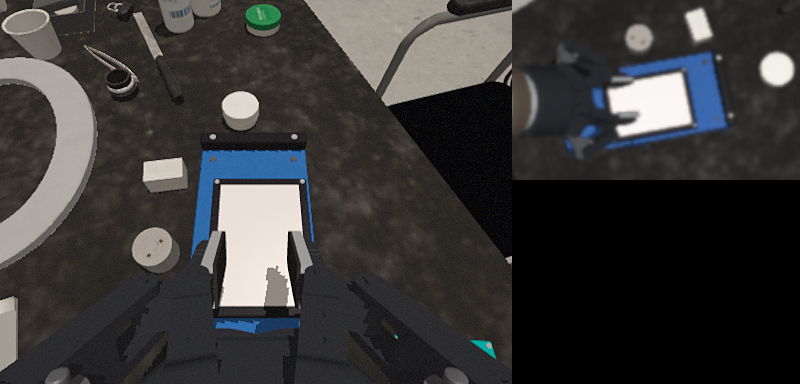

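Request:
{"name": "play_rows", "arguments": {"moves": [[[0,0,0],[0,-0.006,-0.006],40],[[0,0,0],[0,-0.016,-0.016],40],[[0,0,0],[0,-0.028,-0.028],40],[[0,0,0],[0,-0.038,-0.038],40],[[0,0,0],[0,-0.045,-0.045],40]]}}

```text
time: 15.35
ee_pos: [0.4983, 0.0131, 0.1166]
tcp_rot: [-45.0, -0.0, -169.7]
wrist_force: [-0.1, -0.7, 1.1]
opening: 0.0341
```

```bash
python3 look.py l14; python3 rel.py -57 -3 45 45
python3 - <<'E'
from h import *
w=camera("wrist"); cv2.imwrite("pics/w14.png",cv2.resize(w["img"][:,:,::-1],(768,576)))
E
```

```text
t 15.45 q [ 24.6   5.1 -12.3  86.5 -43.3 -70.3] F [ 0.6  1.2 -0.4] open 0.0340771910709513
now stand mm [-58.4  -2.5 116.5] rpy [ -45.    -0.  -169.7]
turn [-0.02  0.16 -0.13] shift mm [  0.5  51.5 -49.5]
```

View pics/l14.png

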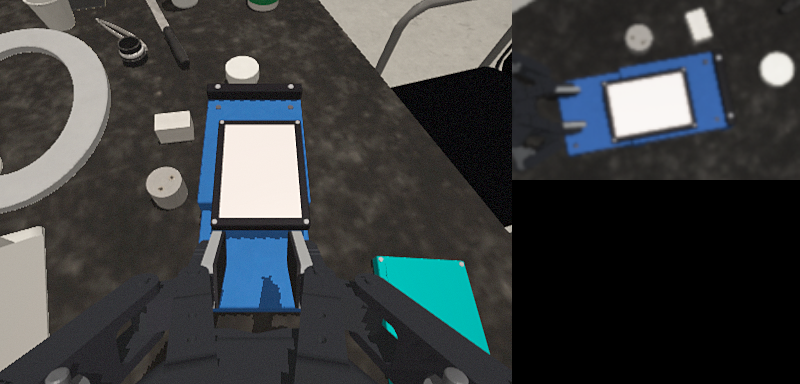

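```bash
python3 - <<'E'
from h import *
from rel import tostand
w=camera("wrist");t=camera("top")
for c,u in((w,[(222,123),(297,123),(306,221),(214,222)]),(t,[(190+(a-512)/1.8,140+b/1.8) for a,b in((607,86),(684,72),(695,124),(615,139))])):
    print(np.round([tostand(p)*1e3 for p in onz(c,np.array(u,float),.062)],1).tolist())
E
```

```text
[[81.2, 30.6, 62.0], [81.4, -42.0, 62.0], [-20.4, -42.5, 62.0], [-21.5, 30.8, 62.0]]
[[-19.3, 26.9, 62.0], [80.8, 27.4, 62.0], [81.8, -40.8, 62.0], [-21.2, -41.5, 62.0]]
```

Request:
{"name": "play_rows", "arguments": {"moves": [[[0,0,0],[0,0.006,-0.006],40],[[0,0,0],[0.001,0.02,-0.019],40],[[0,0,0],[0.002,0.035,-0.034],40],[[0,0,0],[0.003,0.046,-0.044],40],[[0,0.2,-0.1],[0.0035,0.051,-0.0495],40]]}}

```text
time: 16.1
ee_pos: [0.4943, 0.0092, 0.0439]
tcp_rot: [-45.0, -0.0, -170.0]
wrist_force: [-0.2, 0.6, 0.1]
opening: 0.0342
```

Request:
{"name": "play_rows", "arguments": {"moves": [[[0,0,0],[0,0.001,0.001],40],[[0,0,0],[0,0.004,0.004],40],[[0,0,0],[0,0.008,0.008],40],[[0,0,0],[0,0.012,0.012],40],[[0,0,0],[0,0.014,0.014],40]]}}

```text
time: 16.6
ee_pos: [0.4989, -0.01, 0.0461]
tcp_rot: [-45.0, 0.1, -170.0]
wrist_force: [0.5, 0.2, 0.4]
opening: 0.0343
```

```bash
python3 look.py l15; python3 rel.py 8 -6 45 45
```

```text
t 16.7 q [ 22.1   6.2 -19.1  76.5 -43.8 -73. ] F [ 0.2 -0.5  0.9] open 0.03412127385350806
now stand mm [-35.9  -6.3  45.9] rpy [-4.5e+01  1.0e-01 -1.7e+02]
turn [-0.01 -0.17  0.02] shift mm [-0.4 31.7 30.4]
```

View pics/l15.png

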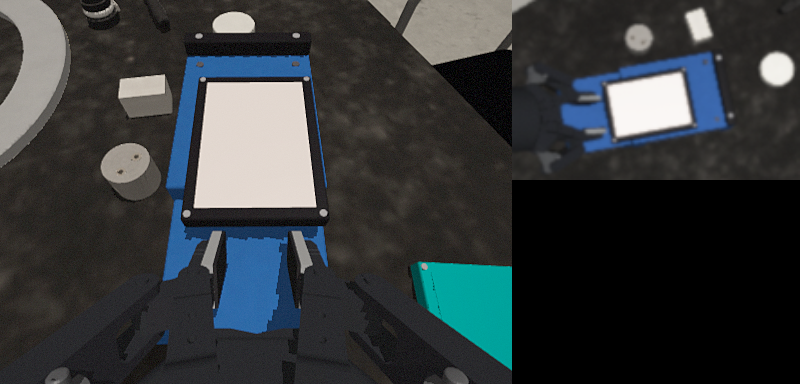

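Request:
{"name": "play_rows", "arguments": {"moves": [[[0,0,0],[0,0.002,0.002],40],[[0,0,0],[0,0.004,0.004],40],[[0,0,0],[0,0.0065,0.006],40],[[0,0,0],[0,0.009,0.008],40],[[0,0,0],[0,0.011,0.01],40]]}}

```text
time: 17.2
ee_pos: [0.5013, -0.0242, 0.0449]
tcp_rot: [-45.0, 0.1, -170.0]
wrist_force: [0.7, 1.8, -0.1]
opening: 0.0341
```

Request:
{"name": "play_rows", "arguments": {"moves": [[[0,0,0],[0,0.002,0.002],40],[[0,0,0],[0,0.004,0.004],40],[[0,0,0],[0,0.006,0.006],40],[[0,0,0],[0,0.008,0.008],40],[[0,0,0],[0,0.01,0.01],40]]}}

```text
time: 17.7
ee_pos: [0.5037, -0.0382, 0.0449]
tcp_rot: [-45.0, 0.1, -170.0]
wrist_force: [-0.9, 2.0, 1.3]
opening: 0.0341
```

```bash
python3 look.py l16; python3 rel.py 8 -6 45 45
```

```text
t 17.8 q [ 18.9   4.5 -20.9  73.3 -44.3 -77.5] F [0.6 0.5 0.7] open 0.03396568166146715
now stand mm [-7.  -6.5 44.9] rpy [-4.5e+01  1.0e-01 -1.7e+02]
turn [-0.02 -0.13  0.04] shift mm [-0.6 10.5 10.7]
```

View pics/l16.png

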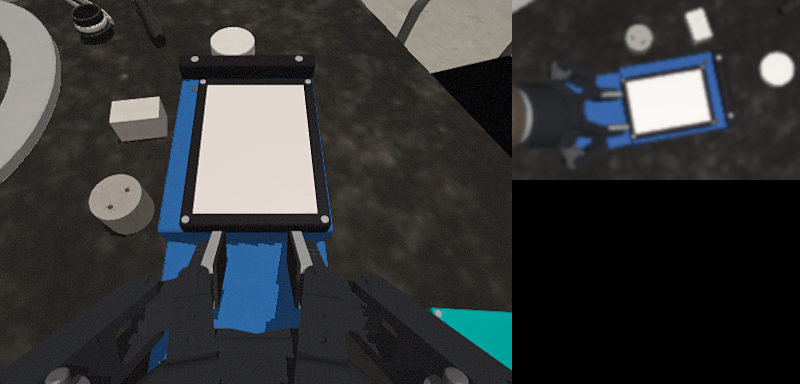

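Request:
{"name": "play_rows", "arguments": {"moves": [[[0,0,0],[0,-0.006,-0.006],40],[[0,0,0],[0,-0.015,-0.015],40],[[0,0,0],[0,-0.022,-0.013],40],[[0,0,0],[0,-0.028,-0.008],40],[[0,0,0],[0,-0.028,-0.006],40]]}}

```text
time: 18.3
ee_pos: [0.5001, -0.0139, 0.0617]
tcp_rot: [-45.0, 0.2, -169.9]
wrist_force: [0.1, -0.6, -0.4]
opening: 0.0341
```

```bash
python3 rel.py -35 -6 58 0
```

```text
t 18.3 q [ 21.7   5.1 -18.4  77.7 -43.9 -73.8] F [ 0.1 -0.6 -0.4] open 0.034072948813182125
now stand mm [-31.7  -5.7  61.7] rpy [ -45.     0.2 -169.9]
turn [-45.01  -0.11  -0.12] shift mm [ 0.3  0.3 -5. ]
```

Request:
{"name": "play_rows", "arguments": {"moves": [[[-8.5,0,0],[0,0,-0.002],40],[[-17,0,0],[0,0,-0.004],40],[[-25.5,0,0],[0,0,-0.005],40],[[-34,0,0],[0,0,-0.005],40],[[-42.5,0,0],[0,0,-0.005],40]]}}

```text
time: 18.8
ee_pos: [0.4996, -0.011, 0.0587]
tcp_rot: [-87.8, 0.3, -170.0]
wrist_force: [-0.3, 0.8, -1.2]
opening: 0.0341
```

```bash
python3 look.py l17; python3 rel.py -22 -6 50 0
```

```text
t 18.9 q [  -0.2   -2.3  -16.5   75.1   -2.3 -100. ] F [-0.1  0.6 -0.7] open 0.033645759261964586
now stand mm [-32.2  -6.1  58.1] rpy [ -87.6    0.2 -170.2]
turn [-2.36 -0.37 -0.22] shift mm [-0.1  8.5  9.9]
```

View pics/l17.png

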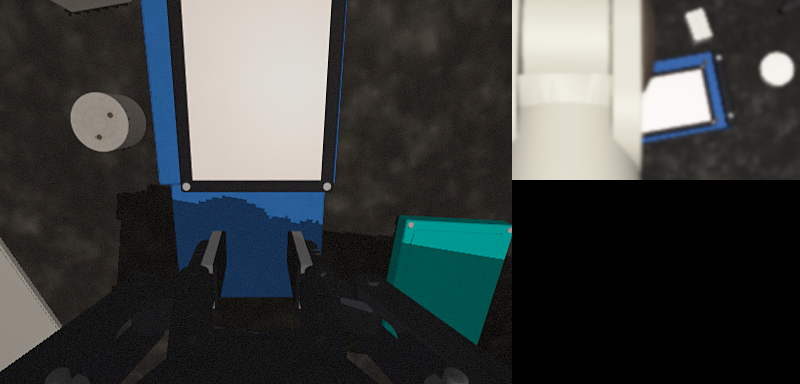

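Request:
{"name": "play_rows", "arguments": {"moves": [[[-1,0,0],[0,0.003,0],40],[[-2.4,-0.3,-0.2],[0,0.006,0.002],40],[[-2.4,-0.3,-0.2],[0,0.009,0.005],40],[[-2.4,-0.3,-0.2],[0,0.009,0.01],40],[[-2.4,-0.3,-0.2],[0,0.009,0.014],40]]}}

```text
time: 19.4
ee_pos: [0.5013, -0.0249, 0.0482]
tcp_rot: [-89.9, -0.2, -169.6]
wrist_force: [-0.6, -0.4, -0.1]
opening: 0.0341
```

```bash
python3 look.py l18; python3 rel.py 1 -6 49 0
```

```text
t 19.5 q [  -2.8   -1.   -16.3   74.8   -0.2 -103.1] F [-0.4 -0.5 -0.2] open 0.034147742630630654
now stand mm [-20.4  -6.2  48.5] rpy [-8.990e+01 -1.000e-01 -1.697e+02]
turn [-0.14  0.21  0.14] shift mm [-0.2 -0.4 21.4]
```

View pics/l18.png

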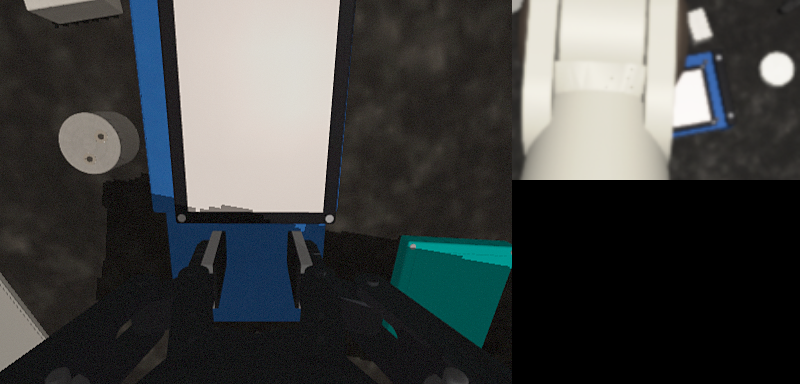

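Request:
{"name": "play_rows", "arguments": {"moves": [[[0,0,0],[0,-0.001,0.002],40],[[0,0,0],[0,-0.0015,0.005],40],[[0,0,0],[0,-0.0015,0.008],40],[[0,0,0],[0,-0.0015,0.011],40],[[0,0,0],[0,-0.0015,0.014],40]]}}

```text
time: 20.0
ee_pos: [0.504, -0.0388, 0.0502]
tcp_rot: [-89.9, -0.1, -169.7]
wrist_force: [0.1, 2.5, 1.2]
opening: 0.0339
```

```bash
python3 look.py l19; python3 rel.py 1 -6 50 0
```

```text
t 20.1 q [  -4.3   -0.6  -15.7   74.9   -0.2 -104.6] F [-0.5 -0.5 -0.7] open 0.03408926779024466
now stand mm [-6.2 -6.3 50.1] rpy [-8.990e+01 -1.000e-01 -1.697e+02]
turn [-0.13  0.18  0.13] shift mm [-0.2  0.1  7.2]
```

View pics/l19.png

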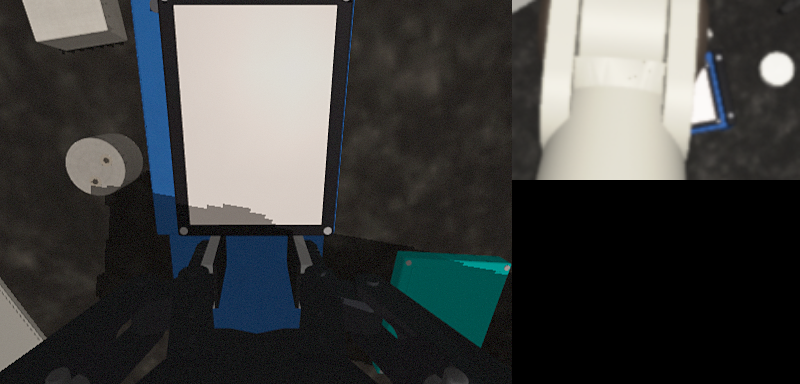

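Request:
{"name": "play_rows", "arguments": {"moves": [[[0,0.1,0],[0,0,0.0015],40],[[0,0.1,0],[0,0,0.003],40],[[0,0.1,0],[0,0,0.004],40],[[0,0.1,0],[0,0,0.005],40],[[0,0.1,0],[0,0,0.006],40]]}}

```text
time: 20.6
ee_pos: [0.5049, -0.0447, 0.05]
tcp_rot: [-89.9, -0.1, -169.8]
wrist_force: [-0.2, 1.7, 0.5]
opening: 0.0343
```

Request:
{"name": "play_rows", "arguments": {"moves": [[[0,0,0],[0,0,0.0005],40],[[0,0,0],[0,0,0.001],40],[[0,0,0],[0,0,0.0015],40],[[0,0,0],[0,0,0.002],40],[[0,0,0],[0,0,0.002],40]]}}

```text
time: 21.1
ee_pos: [0.505, -0.0458, 0.05]
tcp_rot: [-90.0, -0.1, -169.7]
wrist_force: [-1.9, 6.4, 1.8]
opening: 0.0341
```

```bash
python3 look.py l20; python3 rel.py 1 -6 50 0
```

```text
t 21.2 q [-5.200e+00 -3.000e-01 -1.540e+01  7.500e+01 -1.000e-01 -1.054e+02] F [-2.3  6.4  1.6] open 0.0344319659552537
now stand mm [ 0.6 -6.4 50. ] rpy [ -90.    -0.2 -169.7]
turn [-0.01  0.14  0.15] shift mm [-0.4  0.   0.4]
```

View pics/l20.png

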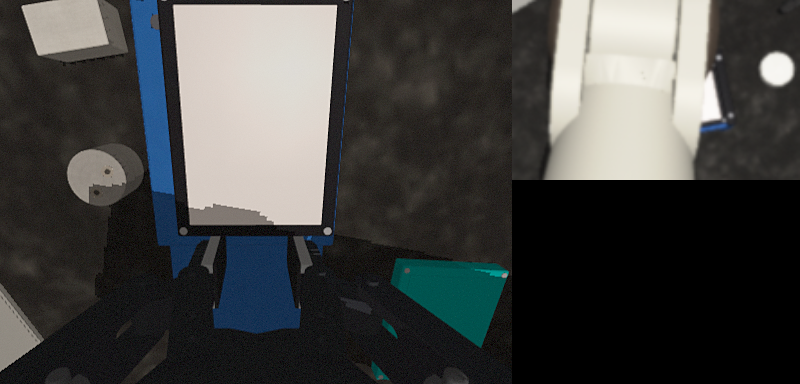

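Request:
{"name": "play_rows", "arguments": {"moves": [[[0,0,0],[0,0,0.0005],40],[[0,0,0],[0,0,0.001],40],[[0,0,0],[0,0,0.0015],40],[[0,0,0],[0,0,0.0015],40],[[0,0,0],[0,0,0.0015],40]]}}

```text
time: 21.7
ee_pos: [0.505, -0.0459, 0.05]
tcp_rot: [-90.2, -0.2, -169.7]
wrist_force: [-3.8, 14.4, 3.5]
opening: 0.0342
```

Request:
{"name": "play_rows", "arguments": {"moves": [[[0,0,0],[0,0,-0.004],40],[[0,0,0],[0,0,-0.012],40],[[0,0,0],[0,0,-0.03],40],[[0,0,0],[0,-0.03,-0.05],40],[[0,0,0],[0,-0.06,-0.08],40]]}}

```text
time: 22.2
ee_pos: [0.4907, 0.0309, 0.1099]
tcp_rot: [-89.8, -0.2, -169.9]
wrist_force: [0.9, -0.3, 0.7]
opening: 0.0338
```

Request:
{"name": "play_rows", "arguments": {"moves": [[[0,0,0],[0,-0.03,-0.02],40],[[0,0,0],[0,-0.06,-0.05],40],[[0,0,0],[0,-0.09,-0.08],40],[[0,0,0],[0,-0.11,-0.12],40],[[0,0,0],[0,-0.11,-0.14],40]]}}

```text
time: 22.7
ee_pos: [0.4672, 0.1714, 0.2229]
tcp_rot: [-89.9, 0.1, -169.7]
wrist_force: [0.1, -0.4, -0.8]
opening: 0.0347
```

```bash
python3 rel.py 1 -6 50 0; python3 - <<'E'
from h import *
t=camera("top");w=camera("wrist");s=camera("side")
crop(t,190,140,350,240,5,"pics/topc2.png"); cv2.imwrite("pics/w21.png",w["img"][:,:,::-1]);cv2.imwrite("pics/s21.png",s["img"][:,:,::-1])
E
```

```text
t 22.7 q [ 20.2  -2.5   1.5  93.9  -0.1 -80.1] F [ 0.1 -0.4 -0.8] open 0.0347321088348905
now stand mm [-219.9   -5.5  222.9] rpy [-8.990e+01  1.000e-01 -1.697e+02]
turn [-0.07  0.16 -0.15] shift mm [  1.6 173.2 220.7]
```

View pics/topc2.png

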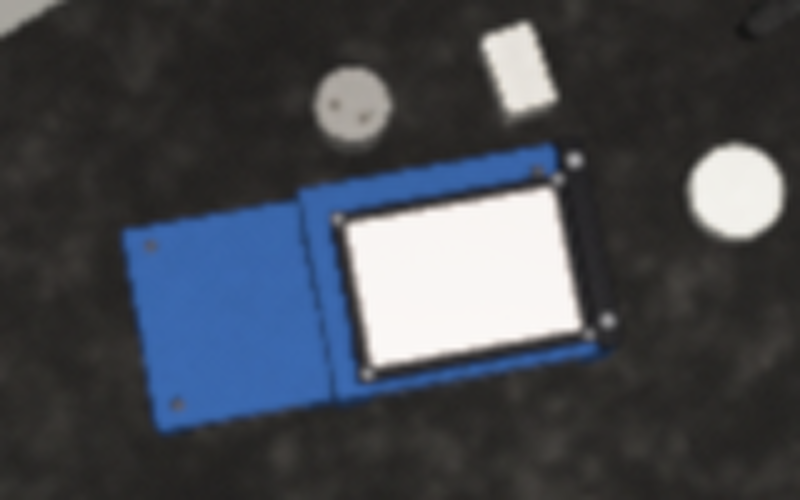

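View pics/w21.png

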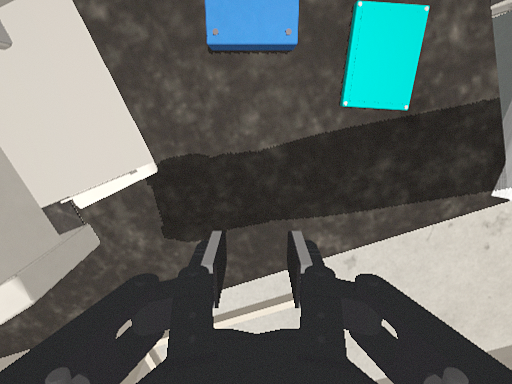

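View pics/s21.png

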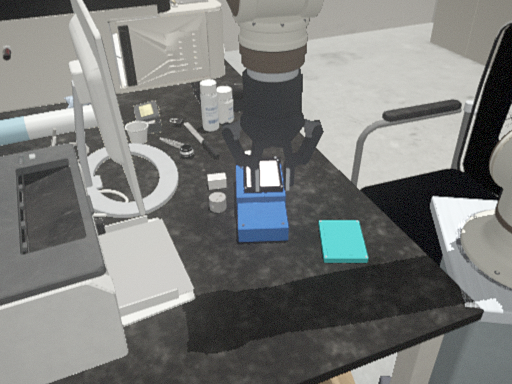

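```bash
python3 - <<'E'
from h import *
from rel import tostand
t=camera("top")
u=(np.array([(338,218),(558,179),(588,334),(368,374)])+.5)/5-.5+[190,140]
print(np.round([tostand(p)*1e3 for p in onz(t,u,.062)],1).tolist())
u=(np.array([(574,160),(608,321)])+.5)/5-.5+[190,140]
print("stop screws",np.round([tostand(p)*1e3 for p in onz(t,u,.063)],1).tolist())
a=cv2.imread("pics/topc1.png").astype(int);b=cv2.imread("pics/topc2.png").astype(int)
d=np.abs(a-b).max(2)
for n,(x,y) in dict(sample=(352,105),block=(518,68),jar=(736,191)).items(): print(n,d[y-50:y+50,x-50:x+50].max())
crop(t,290,160,320,215,14,"pics/stop.png")
E
```

```text
[[15.2, 31.5, 62.0], [118.5, 31.6, 62.0], [117.9, -41.5, 62.0], [15.7, -41.7, 62.0]]
stop screws [[127.4, 38.9, 63.0], [128.0, -37.4, 63.0]]
sample 21
block 23
jar 22
```

View pics/stop.png

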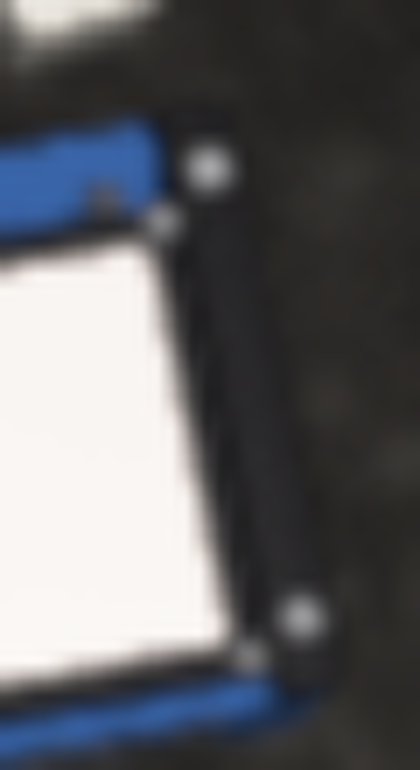

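Request:
{"name": "play_rows", "arguments": {"moves": [[[0,0,0],[0,0,0],40],[[0,0,0],[0,0,0],40],[[0,0,0],[0,0,0],40],[[0,0,0],[0,0,0],40],[[0,0,0],[0,0,0],40]]}}

```text
time: 23.4
ee_pos: [0.4669, 0.1686, 0.2196]
tcp_rot: [-89.9, -0.1, -169.8]
wrist_force: [-0.2, 0.1, 0.6]
opening: 0.0341
```

```bash
python3 -c "
from workcell import job_done
print(job_done())"
```

```text
the job is handed in; nothing more can be done
None
```

The tile now lies white side up on the upper bed, against the black end stop, and the job was handed in at about 23.4 s. I pushed it with two part-open fingers and never gripped it. The fingers slid it to the step (peak about 32 N at the wrist), tipped it up by its overhanging trailing edge until it fell over, then pushed it along the bed (about 15 N at the stop).

**Last checks (top camera):**
- **Flush with the stop:** the tile's end screws sit at stand x 118.5 and 117.9 mm, which puts its end edge at about 122 mm. The close crop shows no blue gap and no visible skew.
- **Sideways position:** the tile is about 5 mm off the middle of the bed but fully on it.
- **Bystanders:** the sample, block and jar show in the same places as in the first picture. The turquoise look-alike was never touched.
- **Robot:** it ended well clear, with force readings back to noise level.

No check failed. The one change of plan was on the last part of the push: with the fingers leaning at 45° they would have hit the step edge, so I backed off and turned them upright to finish.

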